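# Slide the locked lens carriage to its end stop

### The arm

A 6-joint arm with a two-finger parallel gripper is mounted at the origin on the work surface. World frame = base frame: x ahead of the robot, y to its left, z up, the work surface at z = 0. Lengths are in mm, angles in rad, forces in N, time in s.
With the tool pointing down it reaches from about 275 to 1000 mm from the base axis. Payload 8.4 kg.
Tool frame: the origin (TCP) lies on the centre line of the jaws, within the pads' length; the fingertips stand 17 mm ahead of it and the grasp point (between the pads) lies 2 mm behind it (r.tcp_to_tips is the z of the fingertips in the tool frame, in mm); z points along the fingers, y is the direction in which the jaws open and shut (so a half turn about z gives the same grasp; the last joint's range is limited). The gripper opens to 85 mm and grips with 20 to 120 N. Pads are 22 mm wide; open, the fingers measure 114 mm over their backs; the gripper's body (76 mm by 85 mm) begins 54 mm behind the grasp point. The pads swing forward as they close: fully open they stand 13 mm farther back than shut.
Start: joints at [1.29, 0.353, 1.633, -0, 1.155, -0.002], TCP at [172, 600.869, 248.281] pointing down, gripper open.
Joint ranges: [-2.63, 2.63], [-0.92, 2.1], [0.06, 2.66], [-1.3, 4.44], [0, 2.69], [-3.02, 3.02]. Speed limits (rad/s): [2.22, 2.22, 2.79, 3.14, 3.14, 3.14].

### API

Orientations are given as [roll, pitch, yaw] about the fixed x, y, z axes, in that order (R = Rz(yaw) Ry(pitch) Rx(roll)).
In Python, from rig import r, cams, job gives the robot as it stands.
- The arm moves only by the tool drive_tool, never from a script. Its argument "deltas" is a list of rows, each a list of 4 numbers: the shift along the tool's x, y, z in cm, then the turn about the tool's z in rad. In form: [[x, y, z, roll], ...]. A call has 1 to 12 rows; each row shifts and turns the commanded pose from where the row before left it, along the tool's axes as they then stand; what a row does not reach is not made up. A row lasts 1/12 s, in which the tool goes at most 41.7 mm and 7.16 degrees, less where a joint would pass 70% of its speed; a pose out of reach is approached as far as the arm can. A call with a gripper value outside its range is refused whole. "jaw" is the closure, from 0 (fully open) to 1 (shut), set as the call begins (left out, the last holds). The fingers move at their own pace and stop on an object; "force" is the grip in N (left out, the last holds). Time passes only in rows, so rows that do not move let the fingers close. It gives the time, the measured TCP pose, the force and the opening at its end, in the units of the state.
- r.sense(): the state, without advancing time (a new reading comes with each control period).
- cams.grab_frame(name): name is "scene" or "top"; returns (picture, depth): 400x640x3 uint8, red, green, blue; 400x640 float32, mm along the optical axis (not along the pixel's ray), 0 where there is no reading.
- cams.camera_params(name): a dict with "fx", "fy", "cx", "cy" (pixels), "k1" (the pictures are not rectified: a ray, as slopes to the right and down, at radius r is drawn at 1 + k1 r^2 times it, then the intrinsics apply), "R" (3x3) and "t" (3): a world point X has camera coordinates R X + t. Camera axes: x right, y down, z forward; pixel columns grow to the right and rows downward; lengths in mm; the calibration is good to about 2 mm. A picture is of the moment at which its call begins. camera_params takes no time and is no camera call.
- job.sign_off(): hands the job in, once; it reports no verdict.
The state is a dict: "clock": time; "qpos": joint angles; "qvel": joint speeds; "joint_efforts": joint torques, N m; "eef_pos": TCP position; "tcp_rot": TCP orientation; "contact_force": force on the tool from outside, world axes, zero at the start; "wrist_torque": the same for the moment, N m; "opening": opening from 0.0 (shut) to 1.0 (fully open).
Only numpy, scipy, OpenCV 4.12 (cv2) and the standard library are available. Lean on these libraries where they do the work, as an engineer would, in place of code of your own. Each camera call takes 0.05 s, during which the arm holds its last target. There are 200 camera calls.

### The job

Press the lock paddle on the lens carriage down with the fingertips and, keeping it held down, push the carriage along its rods all the way to the end stop at the measuring head; only then let the paddle come up so that the carriage locks there, and move clear. Do not pick anything up: keep the lens lying in its nest, and leave the round start key and the small things on the station's deck alone.

Things in the scene. Friction and masses are not known exactly. Their poses are not given: they have to be found in the camera images.
- station: lens measuring station, fixed on the table, elsewhere and turned each time: white base 225 mm (x) by 460 mm (y), 22 mm high. Origin on the table midway along its length (base x -140 to +85, y -230 to +230 mm), z up. The carriage slides on two steel rods along its y axis, towards +y. The strip x -140 to -85 mm is an open front deck, 22 mm high
- end_stop (a point): middle of the face of the end stop that the carriage comes up against: a grey block 130 mm wide (x), 30 mm thick, top 84 mm above the table; this point is at station y +135, 66 mm above the table. Behind it is the white measuring head, 172 mm high, whose grey nose overhangs the block (station y +132 on, its underside 123 mm above the table). Axes as the station's
- carriage (a joint): slide of the lens carriage, m: 0 at the rear end (station -y), where it starts locked; 0.130 against the end stop. Aluminium, 130 mm wide (x), 210 mm long (y), 0.6 kg: the rear 70 mm is a low step, top 58 mm above the table, with the lock paddle; the rest a block, top 84 mm above the table. Friction 1.5 N plus 4 N per m/s when unlocked; locked, it has at most 3 mm of play
- paddle (a joint): how far the lock paddle is pressed, in m: 0 up (locked), 0.006 fully down; its spring takes 5 N to start and 8 N fully down; a pin under it stands between fixed teeth every 13 mm along the travel and is clear of them once pressed 3.5 mm; let go, it springs up again, fully only between teeth, as at the end stop
- paddle_top (a point): centre of the top face of the lock paddle, a black rectangular key 48 mm (x) by 36 mm (y) on the low rear step of the carriage; its top is 68 mm above the table when up, 62 mm when down (4 mm above the step). Axes as the station's. It rides with the carriage; its front edge is 7 mm behind the upright rear face of the block
- push_face (a point): middle of the upright rear face of the carriage's block, 130 mm wide (x), 58 to 84 mm above the table (this point at 74 mm); it faces station -y, lies 25 mm ahead (+y) of the paddle's centre and can be pushed. Axes as the station's
- nest (a point): centre of the lens nest on top of the carriage's block (84 mm above the table), 95 mm ahead (+y) of the paddle's centre, between four black pins 9 mm high and 8 mm thick, 40 mm from this point. Axes as the station's
- lens_center (a point): centre of the clear round lens blank, 68 mm across and 12 mm thick, about 45 g, lying loose between the pins of the nest, its centre 6 mm above the top of the block
- start_key (a joint): how far the round start key is pressed, in m: 0 up, 0.004 down. Black, 22 mm across, top 40 mm above the table, on the front deck at station x -112, y +100 mm. Leave it alone
- cup_a: brass block cup, a stepped round peg 24 mm across at the foot and 24 mm high, standing loose on the front deck of the station; origin under its foot. Bystander: leave it where it is
- cup_b: a second brass block cup, a stepped round peg 24 mm across at the foot and 24 mm high, standing loose on the front deck of the station; origin under its foot. Bystander: leave it where it is
- dropper: small white dropper bottle, 28 mm across and 62 mm high, standing loose on the front deck of the station; origin under its foot. Bystander: leave it where it is
Not all that is in view belongs to the job. Of the things shaped like the part that bears lens_center, the clear one is meant.

How it is judged (in metres and radians):
On the way, in this order (a step that is already met when the one before it is completed fails the run):
1. the lock paddle is pressed down while the carriage is still where it started (value of joint paddle above 0.003 m and distance of nest from where it was at the start of the episode below 0.012 m), for 0.1 s.
2. the carriage is at the end stop with the paddle still held down (value of joint paddle above 0.003 m and value of joint carriage above 0.126 m), for 0.1 s.
At the end, for the whole second after the job is handed in: the carriage is within 4 mm of the end stop (joint above 0.126) and at rest, the paddle is up (below 1 mm, so locked), the lens lies down in its nest (within 8 mm of its centre, its own centre 2 to 10 mm above the top of the block), the start key is up (value of joint carriage above 0.126 m and value of joint each of paddle, start_key below 0.001 m and velocity of joint carriage below 0.005 m/s and horizontal distance between lens_center and nest below 0.008 m and z of lens_center in the frame of nest between 0.002 and 0.01 m); the robot touches nothing.
It fails at once if the paddle is let up on the way (value of joint paddle below 0.001 m and value of joint carriage between 0.01 and 0.12 m).
It fails at once if the lens is lifted out of its nest (z of lens_center in the frame of nest above 0.02 m).
It fails at once if the start key is pressed (value of joint start_key above 0.002 m).
It fails at once if a block cup or the dropper bottle on the deck is moved more than 15 mm (distance of any of cup_a, cup_b, dropper from where it was at the start of the episode above 0.015 m).
It also fails if it takes over 38 s, if anything falls off the work surface, if the arm or the gripper's body presses on something with over 40 N, if the wrist force passes 120 N, or if a joint passes its speed limit or range.

## Working session

There is one attempt and no reset: what is moved stays moved. The work goes in short steps, Python scripts to look and compute and a tool call to move; the robot and the scene stay as the last step left them, time stands still between calls to the robot, and variables do not carry over. Pictures are saved under pics/ and viewed, about 8 in all and at most 12, crops included, and the job is handed in when it is done.

Besides the shell and the picture viewer there is one more tool, called as name(argument=value, ...), one argument or row to a line, values as JSON. drive_tool: Moves the arm, as the interface text tells. Its arguments: {"type":"object","properties":{"deltas":{"type":"array"},"jaw":{"type":"number"},"force":{"type":"number"}},"required":["deltas"]}

```bash
ls; mkdir -p pics; cat > h.py <<'E'
import numpy as np, cv2
from rig import r, cams, job
def K(p): return np.array([[p['fx'],0,p['cx']],[0,p['fy'],p['cy']],[0,0,1.]])
def rays(name,uv):
    p=cams.camera_params(name); R=np.array(p['R']);t=np.array(p['t'])
    d=(np.array(uv,float).reshape(-1,2)-[p['cx'],p['cy']])/[p['fx'],p['fy']]
    s=d.copy()
    for _ in range(20): s=d/(1+p['k1']*(s**2).sum(1,keepdims=True))
    v=np.c_[s,np.ones(len(s))]
    return -R.T@t, v@R, v
def on_plane(name,uv,z):
    o,d,_=rays(name,uv); return o+d*((z-o[2])/d[:,2:3])
def cloud(name,depth):
    vv,uu=np.mgrid[:400,:640]; o,d,_=rays(name,np.c_[uu.ravel(),vv.ravel()])
    return (o+d*depth.reshape(-1,1)).reshape(400,640,3)
E
python3 - <<'E'
from h import *
print(r.sense(), r.tcp_to_tips)
for n in('scene','top'):
    p=cams.camera_params(n); print(n,p)
    im,d=cams.grab_frame(n); np.savez(f'{n}.npz',im=im,d=d)
    cv2.imwrite(f'pics/{n}0.png',im[:,:,::-1])
E
```

```text
pics
{'clock': 0.0, 'qpos': array([ 1.28957993e+00,  3.53678474e-01,  1.63415751e+00,  1.40071202e-05,
        1.15517472e+00, -2.42634685e-03]), 'qvel': array([ 9.70952502e-05, -1.55154205e-03, -9.18537401e-04,  1.51123451e-03,
       -2.62903112e-04, -8.54362263e-04]), 'joint_efforts': array([-1.80972864e-03, -6.05269074e+01, -3.42062330e+01, -2.34484205e-04,
        9.73709277e-03,  7.88036303e-08]), 'eef_pos': array([171.87974394, 600.42357684, 247.53271378]), 'tcp_rot': array([-3.14017464e+00, -1.62472408e-05,  2.86279693e+00]), 'contact_force': array([ 0.65508488, -0.27085938, -0.40333927]), 'wrist_torque': array([0.0063297 , 0.00452314, 0.04915333]), 'opening': 1.002353876949963} 17.0
scene {'fx': 367.0686168073689, 'fy': 367.0686168073689, 'cx': 321.2846294050395, 'cy': 197.4428274066017, 'k1': -0.005284062443327949, 'R': array([[-0.51637484,  0.85619421,  0.01698542],
       [ 0.61036525,  0.38188176, -0.6939889 ],
       [-0.60067569, -0.3479911 , -0.71978532]]), 't': array([ 316.90352102, -290.35361756, 1190.38920459])}
top {'fx': 386.58936406692663, 'fy': 386.58936406692663, 'cx': 319.6726814785812, 'cy': 200.72111002613804, 'k1': -0.004650533187275991, 'R': array([[-0.07022367, -0.99752388, -0.00384057],
       [-0.9722034 ,  0.06930222, -0.22364647],
       [ 0.22335885, -0.01197146, -0.97466277]]), 't': array([ 28.77926222, 566.33721905, 713.38329677])}
```

View pics/scene0.png

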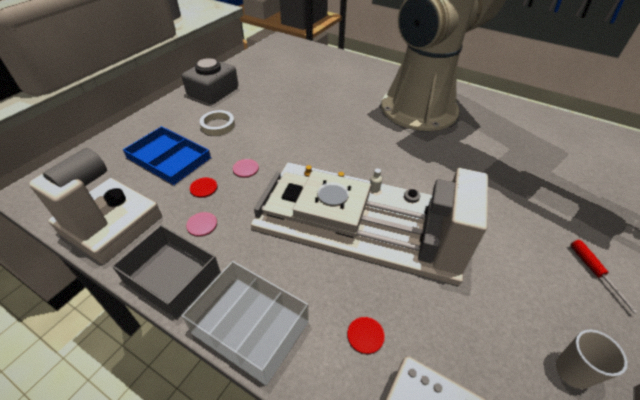

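View pics/top0.png

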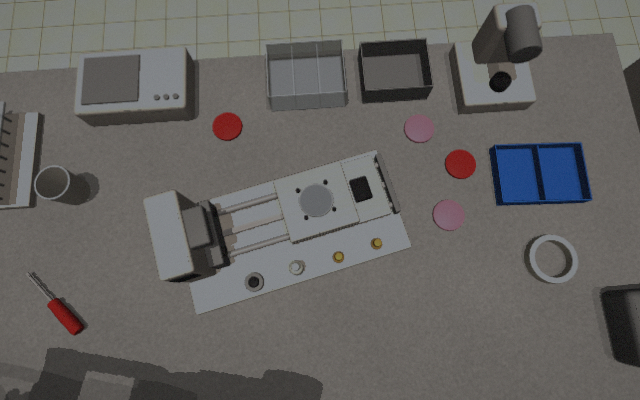

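The scene view shows the station with the black paddle at about (292,192), the lens at (332,195), the start key at (412,195) and the end stop at (432,230). In the top view the paddle is at (361,189), the lens at (316,200), the key at (254,282), the cups at (338,257) and (377,243), and the dropper at (296,267). The arm is clear of all of it.

```bash
cat > m.py <<'E'
from h import *
def blob(im,seed,thr=70,win=30):
    g=im.max(2); m=(g<thr).astype(np.uint8); w=np.zeros_like(m)
    u,v=seed; w[v-win:v+win,u-win:u+win]=1
    n,l,s,c=cv2.connectedComponentsWithStats(m*w,connectivity=4)
    i=min(range(1,n),key=lambda i:np.hypot(*(c[i]-seed))+ (1000 if s[i,4]<15 else 0))
    return c[i],s[i],l==i
def tri(a,b):
    (o1,d1),(o2,d2)=a,b
    A=np.c_[d1,-d2]; x=np.linalg.lstsq(A,o2-o1,rcond=None)[0]
    p,q=o1+d1*x[0],o2+d2*x[1]; return (p+q)/2,np.linalg.norm(p-q)
def look(seeds,data):
    out={}
    for nm,(st,ss) in seeds.items():
        L=[]
        for cam,seed in(('top',st),('scene',ss)):
            c,s,m=blob(data[cam][0],seed); o,d,_=rays(cam,[c]); L.append((o,d[0]))
            P=cloud(cam,data[cam][1]); dd=P[m&(data[cam][1]>0)]
            print(nm,cam,c.round(1),s,'depth med',np.median(dd,0).round(1))
            if nm=='paddle': 
                uv=cv2.boxPoints(cv2.minAreaRect(np.argwhere(m)[:,::-1].astype(np.float32)))
                print('  corners z68',on_plane(cam,uv,68)[:,:2].round(0).tolist())
        p,e=tri(*L); out[nm]=p; print(nm,'tri',p.round(1),'gap',round(e,1))
    return out
E
python3 - <<'E'
from m import *
D={n:(np.load(n+'.npz')['im'],np.load(n+'.npz')['d']) for n in('top','scene')}
o=look({'paddle':((361,189),(292,192)),'key':((254,282),(412,195))},D)
v=o['key']-o['paddle'];print(v)
# long edges of white base front: fit using front deck / carriage cloud
P=cloud('top',D['top'][1])
for z0,z1 in((15,30),(52,63),(80,88),(165,178)):
    m=(P[...,2]>z0)&(P[...,2]<z1); m[:,:150]=0;m[:,410:]=0;m[:150]=0;m[315:]=0
    pts=P[m]; rc=cv2.minAreaRect(pts[:,:2].astype(np.float32)); print(z0,z1,len(pts),rc)
im=np.hstack([cv2.resize(D['top'][0][140:320,140:420],None,fx=2,fy=2),cv2.resize(D['scene'][0][150:290,250:490],(240,360))])
E
```

```text
paddle top [360.4 188.9] [349 176  24  27 414] depth med [584.6 -94.7  68. ]
  corners z68 [[604.0, -72.0], [613.0, -107.0], [566.0, -117.0], [557.0, -83.0]]
paddle scene [291.7 192.3] [282 184  20  18 238] depth med [590.9 -92.7  67. ]
  corners z68 [[616.0, -102.0], [563.0, -117.0], [565.0, -81.0], [617.0, -69.0]]
paddle tri [586.3 -95.6  61.3] gap 0.1
key top [253.2 281.5] [248 276  11  12 101] depth med [417.9 131.1  41.8]
key scene [412.1 193. ] [408 190   9   7  55] depth med [421.6 132.8  40.8]
key tri [418.  131.9  36.9] gap 0.0
[-168.30634776  227.4929264   -24.34307145]
15 30 11201 ((523.8167114257812, 54.51545715332031), (226.06898498535156, 460.4477844238281), 13.27040958404541)
52 63 1971 ((521.1610107421875, 49.39097595214844), (187.89456176757812, 444.955810546875), 13.856281280517578)
80 88 4260 ((516.5709838867188, 94.75387573242188), (186.7328643798828, 353.0918273925781), 11.923991203308105)
165 178 3314 ((508.6361083984375, 236.34445190429688), (150.72659301757812, 94.69776916503906), 13.389229774475098)
```

The two cameras and the depth agree. Station yaw is 13.3°, with its y axis along (-0.23, 0.973). The paddle is at (587, -95, 68), and the key is at station (-112, +100) relative to it, which is consistent with the text. I'll turn the tool first so that tool x lies along station +y, with the jaws shut.

drive_tool(
  deltas=[
    [0,0,0,0.1178],
    [0,0,0,0.1178],
    [0,0,0,0.1178],
    [0,0,0,0.1178],
    [0,0,0,0.1178],
    [0,0,0,0.1178],
    [0,0,0,0.1178],
    [0,0,0,0.1178],
    [0,0,0,0.1178],
    [0,0,0,0],
    [0,0,0,0],
  ],
  jaw=1,
  force=40,
)

```text
clock: 1.02
eef_pos: [171.9, 600.7, 248.0]
tcp_rot: [-3.141, 0.0, 1.806]
contact_force: [-0.4, 0.1, 0.6]
opening: 0.001
```

drive_tool(
  deltas=[
    [-3.4,1.1,0,0],
    [-3.4,1.1,0,0],
    [-3.4,1.1,0,0],
    [-3.4,1.1,0,0],
    [-3.4,1.1,0,0],
    [-3.4,1.1,0,0],
    [-3.4,1.1,0,0],
    [-3.4,1.1,0,0],
    [-3.4,1.1,0,0],
    [-3.4,1.1,0,0],
    [-3.4,1.1,0,0],
    [0,0,0,0],
  ],
)

```text
clock: 2.02
eef_pos: [377.8, 260.4, 248.3]
tcp_rot: [3.141, 0.002, 1.804]
contact_force: [0.1, 0.6, 0.3]
opening: -0.0
```

drive_tool(
  deltas=[
    [-3.4,1.1,0,0],
    [-3.4,1.1,0,0],
    [-3.4,1.1,0,0],
    [-3.4,1.1,0,0],
    [-3.4,1.1,0,0],
    [-3.4,1.1,0,0],
    [-3.4,1.1,0,0],
    [-3.4,1.1,0,0],
    [-3.4,1.1,0,0],
    [-3.4,1.1,0,0],
    [-3.4,1.1,0,0],
    [0,0,0,0],
  ],
)

```text
clock: 3.02
eef_pos: [582.3, -76.1, 248.3]
tcp_rot: [3.14, 0.002, 1.804]
contact_force: [-0.3, 0.2, 0.7]
opening: 0.001
```

drive_tool(
  deltas=[
    [-1.15,0,0,0],
    [0,0,3,0],
    [0,0,3,0],
    [0,0,3,0],
    [0,0,3,0],
    [0,0,2,0],
    [0,0,0.8,0],
    [0,0,0,0],
    [0,0,0,0],
  ],
)

```text
clock: 3.77
eef_pos: [582.2, -82.5, 100.9]
tcp_rot: [3.141, 0.0, 1.804]
contact_force: [-0.1, -0.3, 1.3]
opening: -0.0
```

```bash
python3 - <<'E'
from h import *
s=r.sense(); print(s['eef_pos'],s['contact_force'])
a,_=cams.grab_frame('scene'); b,_=cams.grab_frame('top')
c=cv2.resize(a[140:280,240:440],(800,560),interpolation=2)[:300]
e=cv2.resize(b[130:260,260:430],(680,520),interpolation=2)
o=np.zeros((600,800,3),np.uint8); o[:300]=c; o[300:,:680]=e[120:420]
cv2.imwrite('pics/near.png',o[:,:,::-1])
E
```

```text
[582.23999326 -82.45647491 100.86510389] [-0.12830882 -0.26452495  1.2761265 ]
```

View pics/near.png

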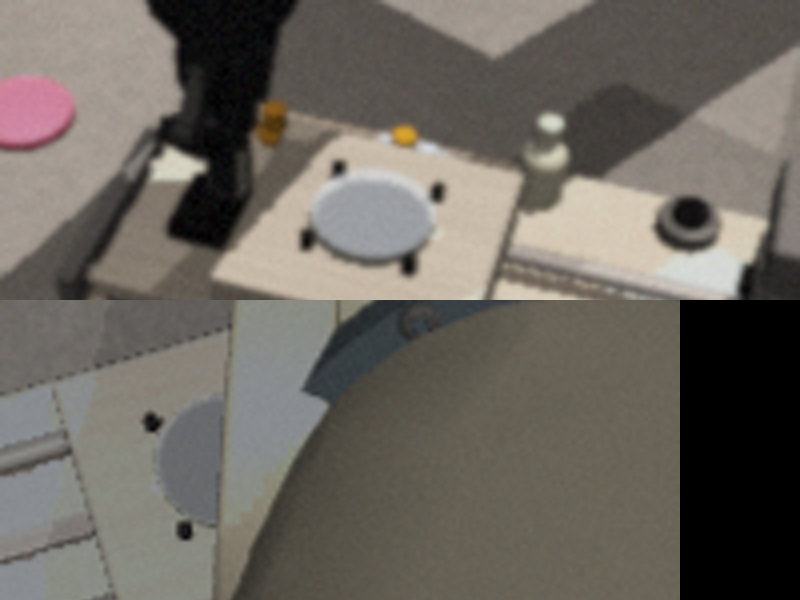

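The scene crop shows the shut fingers over the front of the paddle, which is at crop (207,212) just below them. The TCP is 13 mm ahead of the paddle's centre, too near the push face, so I'll back off 7 mm and then lower slowly.

drive_tool(
  deltas=[
    [-0.7,0.2,0,0],
    [0,0,0,0],
    [0,0,0.6,0],
    [0,0,0.5,0],
    [0,0,0,0],
    [0,0,0,0],
  ],
)

```text
clock: 4.37
eef_pos: [585.0, -89.0, 88.7]
tcp_rot: [-3.14, -0.0, 1.803]
contact_force: [0.5, 0.5, -0.3]
opening: 0.0
```

drive_tool(
  deltas=[
    [0,0,0.3,0],
    [0,0,0.2,0],
    [0,0,0.2,0],
    [0,0,0,0],
    [0,0,0,0],
  ],
)

```text
clock: 4.78
eef_pos: [585.7, -89.0, 82.6]
tcp_rot: [3.141, 0.0, 1.803]
contact_force: [-1.1, 0.2, 6.0]
opening: -0.003
```

drive_tool(
  deltas=[
    [0,0,0.15,0],
    [0,0,0.15,0],
    [0,0,0,0],
    [0,0,0,0],
    [0,0,0,0],
  ],
)

```text
clock: 5.2
eef_pos: [585.7, -89.0, 79.8]
tcp_rot: [3.141, 0.0, 1.803]
contact_force: [-1.9, -0.1, 7.3]
opening: 0.001
```

drive_tool(
  deltas=[
    [0,0,0.05,0],
    [0,0,0,0],
    [0.2,0,0,0],
    [0.3,0,0,0],
    [0.4,0,0,0],
    [0.4,0,0,0],
    [0.4,0,0,0],
    [0.4,0,0,0],
    [0.4,0,0,0],
    [0,0,0,0],
  ],
)

```text
clock: 6.03
eef_pos: [579.9, -64.3, 79.3]
tcp_rot: [3.141, 0.0, 1.803]
contact_force: [-2.8, 1.0, 7.6]
opening: 0.001
```

Held at 7.6 N. I'll check that the carriage follows by looking at the lens in the scene view.

```bash
cat > lens.py <<'E'
from h import *
def carr(im):
    "station y of block's front top edge & lens, from scene depth cloud"
O=np.array([550.6,60.8]); X=np.array([.973,.2299]); Y=np.array([-.2299,.973])
def st(P): return np.stack([(P[...,:2]-O)@X,(P[...,:2]-O)@Y,P[...,2]],-1)
def front(d):
    S=st(cloud('scene',d)); m=(abs(S[...,2]-84)<4)&(abs(S[...,0])<55)&(S[...,1]<134)&(S[...,1]>-60)&(d>0)
    l=(abs(S[...,2]-96)<4)&(abs(S[...,0])<40)&(S[...,1]<134)&(S[...,1]>-110)&(d>0)
    return np.percentile(S[m][:,1],98), np.median(S[l],0), l.sum()
E
python3 - <<'E'
from lens import *
print(front(np.load('scene.npz')['d']))
a,d=cams.grab_frame('scene'); print(front(d)); print(r.sense()['contact_force'])
E
```

```text
(np.float64(4.379630889176758), array([  1.24090399, -64.69757824,  93.99610514]), np.int64(468))
(np.float64(29.383540031157583), array([  1.73534025, -39.58316157,  93.91823752]), np.int64(492))
[-2.23614569  0.64568477  7.19745257]
```

The carriage has moved 25 mm, matching the tool, and the lens moved with it. I'll continue.

drive_tool(
  deltas=[
    [0.2,0,0,0],
    [0.4,0,0,0],
    [0.4,0,0,0],
    [0.4,0,0,0],
    [0.4,0,0,0],
    [0.4,0,0,0],
    [0.4,0,0,0],
    [0.4,0,0,0],
    [0.4,0,0,0],
    [0.4,0,0,0],
    [0.4,0,0,0],
  ],
)

```text
clock: 7.0
eef_pos: [570.4, -24.0, 79.4]
tcp_rot: [3.141, 0.001, 1.803]
contact_force: [-1.4, -2.4, 7.8]
opening: -0.001
```

drive_tool(
  deltas=[
    [0.4,0,0,0],
    [0.4,0,0,0],
    [0.4,0,0,0],
    [0.4,0,0,0],
    [0.4,0,0,0],
    [0.4,0,0,0],
    [0.4,0,0,0],
    [0.4,0,0,0],
    [0.4,0,0,0],
    [0.4,0,0,0],
    [0.4,0,0,0],
  ],
)

```text
clock: 7.92
eef_pos: [560.3, 18.9, 79.3]
tcp_rot: [3.141, 0.001, 1.803]
contact_force: [-2.1, -2.6, 7.3]
opening: -0.002
```

```bash
python3 - <<'E'
from lens import *
a,d=cams.grab_frame('scene'); print(front(d)); s=r.sense(); print(s['contact_force'],s['eef_pos'])
E
```

```text
(np.float64(113.79445896825115), array([ 0.78497816, 46.56826149, 94.01765716]), np.int64(510))
[-2.24534157  0.59146183  7.18528496] [560.120223    19.54259565  79.31760489]
```

drive_tool(
  deltas=[
    [0.2,0,0,0],
    [0.3,0,0,0],
    [0.3,0,0,0],
    [0.3,0,0,0],
    [0.3,0,0,0],
    [0.2,0,0,0],
    [0.2,0,0,0],
    [0.2,0,0,0],
    [0.1,0,0,0],
    [0,0,0,0],
  ],
)

```text
clock: 8.8
eef_pos: [555.9, 38.9, 79.5]
tcp_rot: [3.14, 0.001, 1.803]
contact_force: [-0.6, -4.0, 7.1]
opening: -0.0
```

```bash
python3 - <<'E'
from lens import *
a,d=cams.grab_frame('scene'); print(front(d)); s=r.sense(); print(s['contact_force'],s['eef_pos'])
E
```

```text
(np.float64(131.9886105575905), array([ 0.73378178, 65.19478337, 93.97474663]), np.int64(524))
[-1.38222914 -3.62532924  8.12905748] [555.86102726  38.93721032  79.44485529]
```

The lens has moved 129.9 mm and the reaction along y has grown to about 4 N, so the carriage is at the stop. I'll nudge on to confirm.

drive_tool(
  deltas=[
    [0.1,0,0,0],
    [0.1,0,0,0],
    [0.1,0,0,0],
    [0.1,0,0,0],
    [0,0,0,0],
    [0,0,0,0],
  ],
)

```text
clock: 9.35
eef_pos: [555.4, 42.7, 79.6]
tcp_rot: [3.14, 0.001, 1.803]
contact_force: [1.3, -5.0, 6.8]
opening: 0.001
```

```bash
python3 - <<'E'
from lens import *
a,d=cams.grab_frame('scene'); print(front(d)); s=r.sense(); print(s['contact_force'],s['eef_pos'])
o=cv2.resize(a[140:290,240:500],(800,462),interpolation=2); cv2.imwrite('pics/stop.png',o[:,:,::-1])
E
```

```text
(np.float64(131.95283427071553), array([ 0.99823222, 64.95868787, 94.00219544]), np.int64(532))
[ 0.70143843 -4.23533845  7.03316973] [555.45351747  42.67028836  79.58105359]
```

View pics/stop.png

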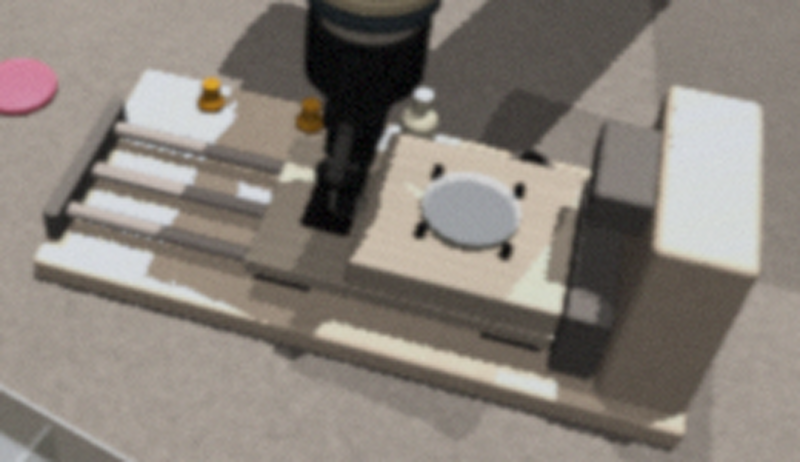

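The crop shows the block butted against the grey end stop at about (575,280), the lens between its pins at (470,210) and the fingers on the paddle at (330,215). The tool slid on 4 mm with no further carriage motion, so it is at the stop. Now I'll release straight up.

drive_tool(
  deltas=[
    [0,0,-0.2,0],
    [0,0,-0.3,0],
    [0,0,-0.5,0],
    [0,0,-1,0],
    [0,0,-3,0],
    [0,0,-3,0],
    [0,0,-3,0],
    [0,0,-3,0],
    [-3,0,-3,0],
    [-3,0,0,0],
    [-3,0,0,0],
    [-3,0,0,0],
  ],
)

```text
clock: 10.4
eef_pos: [581.9, -73.9, 249.7]
tcp_rot: [3.14, 0.0, 1.803]
contact_force: [-0.1, 0.5, -0.3]
opening: 0.0
```

drive_tool(
  deltas=[
    [-3,0,0,0],
    [-3,0,0,0],
    [-3,0,0,0],
    [-3,0,0,0],
    [-3,0,0,0],
    [-3,0,0,0],
    [-3,0,0,0],
    [0,0,0,0],
    [0,0,0,0],
  ],
)

```text
clock: 11.15
eef_pos: [629.7, -278.4, 248.1]
tcp_rot: [-3.141, -0.001, 1.801]
contact_force: [-0.7, 0.6, -0.7]
opening: -0.001
```

```bash
python3 - <<'E'
from m import *
from lens import *
D={n:cams.grab_frame(n) for n in('top','scene')}
print(front(D['scene'][1])); print(r.sense()['contact_force'])
a,b=D['scene'][0],D['top'][0]
o=np.vstack([cv2.resize(a[140:290,240:500],(520,300)),cv2.resize(b[130:280,140:400],(520,300))]); cv2.imwrite('pics/end.png',o[:,:,::-1])
for n in D:
    S=st(cloud(n,D[n][1])); m=(abs(S[...,0])<18)&(abs(S[...,1]+30)<12)&(D[n][1]>0); print(n,m.sum(),np.median(S[m],0))
    q=(abs(S[...,0]+112)<6)&(abs(S[...,1]-100)<6); print('key',q.sum(),np.median(S[q],0))
S=st(cloud('scene',np.load('scene.npz')['d']));m=(abs(S[...,0])<18)&(abs(S[...,1]+160)<12);print('ref paddle up',np.median(S[m],0))
E
```

```text
(np.float64(132.00683085205418), array([ 0.72176061, 65.68983327, 94.07046286]), np.int64(520))
[-0.34925119  0.56900119 -0.79528132]
top 211 [-1.50117114e-02 -3.00825949e+01  6.81914959e+01]
key 37 [-112.0823036    99.79168852   41.88504588]
scene 138 [  0.54651466 -29.71426351  67.40089432]
key 12 [-112.72448243  100.67917552   40.98535904]
ref paddle up [   0.99188475 -160.06092773   67.45245056]
```

View pics/end.png

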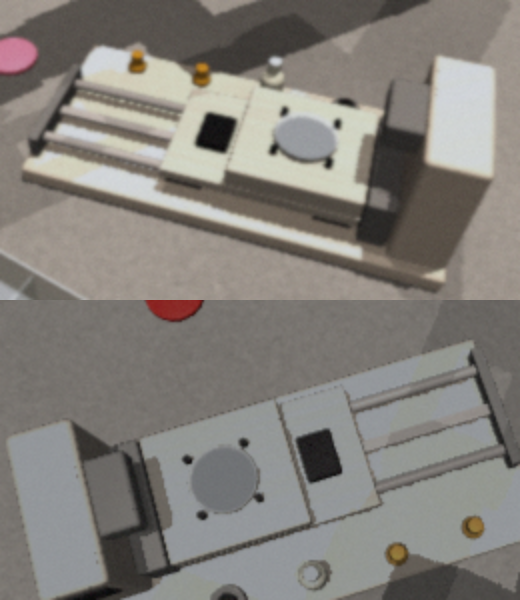

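Both views show the carriage against the stop, the paddle up (67.4 mm in depth, the same as at the start), the lens in its nest, and the deck things and key untouched. The arm is clear, so I'm handing in.

```bash
python3 -c "
from rig import job; print(job.sign_off())"
```

```text
the job is handed in; nothing more can be done
None
```

The carriage is locked at the end stop and the job is handed in, at about 11 s on the robot's clock. With the jaws shut, I pressed the lock paddle about 5.5 mm (7–8 N). I held it down while moving the carriage about 130 mm along its rods, then lifted straight up and moved well clear.

What the last checks showed:
- **Carriage:** it is at the stop. The lens on it moved about 130 mm, and before I lifted, the tool slid on 4 mm with no further carriage motion.
- **Paddle:** it is up again. Its depth reads 67.4 mm in the scene view, the same as at the start, and 68.2 mm in the top view.
- **Lens and deck:** the lens lies between its pins and the start key's top reads 41–42 mm, so it is up. In the last picture the cups and dropper look undisturbed; I did not measure their positions.
- **Arm:** the force on the tool is close to zero.

One disagreement: a first two-view fix on the paddle gave its height as 61 mm. Depth and the contact force put it at 67–68 mm, so I discarded the 61 mm reading.

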